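# Unlatch a steel tool box by its paddle and swing the lid back

### The job

Open the red steel tool box on the bench. Lift the black paddle on its front up to its stop, with feeling and without wrenching it, until the hidden catch lets go and the lid springs ajar; let the paddle down again, then take the lid by its black knob and swing it steadily all the way back, so that it stays open, resting on its hinge stop. Leave the things round the box where they are.

Things in the scene. Friction and masses are not known exactly. Their poses are not given: they have to be found in the camera images.
- tool_box: red sheet-steel tool box, 150 deep (its x) by 260 wide (its y; 300 over the side handles), 110 mm high with the lid shut; heavy, does not move. Origin: centre of its underside on the bench; x points to its back, so the front with the latch faces -x; z up.
- paddle_pivot (a point): axis (box y) the latch paddle turns on: middle of the front, 66 mm before the box's origin, 60 mm up; axes as the box's. Hidden play in the linkage differs each time: the paddle swings up at 2-3 N, then drags the hidden pawl (5-10 N at the grip point) to a hard stop 19 to 45 mm above rest; the pawl clears the lid only in the last 3 mm. Pulling over 20 N bends it. Let go, it springs back down.
- latch_case: dark steel case of the latch works inside the front of the box, out of sight while the lid is shut: fixed to the box, origin and axes as the box's. It holds the stop that the pawl meets at the end of the paddle's lift; the stop bears some 30 N, which is about 20 N at the paddle's grip point.
- paddle_grip (a point): middle of the black paddle blade, 70 mm out from the pivot; about 135 mm before the box's origin and 50 mm up at rest, drooping 0.15 rad. Blade 40 mm wide (box y), 12 mm thick, from 28 to 97 mm out from the pivot, clear of the box in front. Pinched from above by its two straight sides it turns between the finger pads as it rises; their friction adds 2 to 5 N to what is felt.
- lid_hinge (a point): hinge axis of the lid, along the box's y, at the top of the back: 79 mm behind the box's origin, 92 mm above the bench. Fixed to the box, axes as the box's.
- lid_knob (a point): middle of the head of the round black knob on the lid: head 31 mm across, from 20 to 37 mm above the lid's flat top; 137 mm before the hinge axis and 44 mm above it with the lid shut. Turns with the lid; pinched along the box's y it can turn between the finger pads.
- lid (a joint): lid angle, rad: about 0.002 latched shut (buffers push it up against the pawl), about 0.046 sprung ajar (knob 6 mm higher; cannot latch again by itself), 1.62 on its hinge stop, just past upright. Weighs about 0.5 kg; falls shut if let go below 1.4, rests open beyond. Not to be flung or dropped (over 3 rad/s).
- nail_tub: clear plastic tub of nails, 103x117x88 mm, a bystander in front of the box to the left; origin: centre of its underside
- screwdriver: red-handled screwdriver, 195 mm long, a bystander lying right of the box; origin: middle of its underside
- bench_brush: wooden bench brush, 177 mm long, a bystander right of the box; origin: middle of its underside
- half_log: half-round length of bark-covered timber, 142 mm long, a bystander left of the box; origin: middle of its underside

How it is judged:
On the way:
1. with the paddle lifted, the catch has let go and the lid has sprung ajar (value of joint lid between 0.03 and 0.3 rad and z of paddle_grip in the frame of tool_box above 0.062 m), for 0.1 s.
At the end, for the whole second after the job is handed in: The lid is at rest, open against its hinge stop (angle over 1.56 rad), the paddle has dropped back to rest (grip point under 56 mm above the bench), and the nail tub, screwdriver, brush and log are within 30 mm of where they stood (value of joint lid above 1.56 rad and velocity of joint lid between -0.1 and 0.1 rad/s and z of paddle_grip in the frame of tool_box below 0.056 m and distance of each of nail_tub, screwdriver, bench_brush, half_log from where it was at the start of the episode below 0.03 m); the robot touches nothing.
It fails at once if the paddle is wrenched: the hidden stop in the latch case takes more than 30 N, which is a pull of about 20 N at the paddle's grip point (contact force between latch_case and anything else above 30 N).
It fails at once if the lid is flung or dropped: faster than 3 rad/s (velocity of joint lid above 3 rad/s or velocity of joint lid below -3 rad/s).
It fails at once if a bystander is knocked about (moved more than 30 mm) (distance of any of nail_tub, screwdriver, bench_brush, half_log from where it was at the start of the episode above 0.03 m).
It also fails if it takes over 67 s, if anything falls off the work surface, if the arm or the gripper's body presses on something with over 40 N, if the wrist force passes 120 N, or if a joint passes its speed limit or range.

### The arm

A 7-joint arm with a two-finger parallel gripper is mounted at the origin on a cart in front of the work surface, level with it; the furniture and walls round the work are solid. World frame = base frame: x ahead of the robot, y to its left, z up, the work surface at z = 0. Lengths are in m, angles in rad, forces in N, time in s.
With the tool pointing down it reaches from about 0.425 to 0.925 m from the base axis. Payload 6.8 kg.
Tool frame: the origin (TCP) lies midway between the tips of the shut fingers; the grasp point (between the pads) lies bot.grip_point_offset behind it (bot.grip_point_offset is the distance from the TCP to the grasp point, in m); z points along the fingers, y is the line along which they close (so a half turn about z gives the same grasp; the last joint's range is limited). The gripper opens to 85 mm and grips with 20 to 120 N. Pads are 22 mm wide; open, the fingers measure 114 mm over their backs; the gripper's body (76 mm by 85 mm) begins 54 mm behind the grasp point. The pads swing forward as they close: fully open they stand 13 mm farther back than shut.
Start: joints at [-1.256, 0.477, 0.022, 1.555, -0.011, 1.109, -0.083], TCP at [0.277, 0.616, 0.231] pointing down, gripper open.
Joint ranges: [-2.96, 2.96], [-0.34, 2.1], [-1.41, 1.46], [0.24, 2.44], [-1.37, 4.51], [0.17, 1.92], [-2.96, 2.96]. Speed limits (rad/s): [2.39, 2.39, 3.14, 3.14, 3.14, 3.14, 3.14].

### API

Orientations are given as a unit quaternion [w, x, y, z].
In Python, from station import get_obs, cams, job, bot gives the robot as it stands.
- The arm moves only by the tool arm_command, never from a script. Its argument "rows" is a list that holds one entry, the list of rows, each a list of 5 numbers: the finger opening in mm, from 0 to 85.4, then the shift along the world's x, y, z in units of 60 mm (1.0 is 60 mm), then the turn about the world's z in units of 0.08 rad (1.0 is 0.08 rad). In form: [[[grip, x, y, z, turn], ...]]. A call has exactly 10 rows; each row shifts and turns the commanded pose from where the row before left it; what a row does not reach is not made up. A row lasts 1/8 s, in which the tool goes at most 62.5 mm and 10.7 degrees, less where a joint would pass 70% of its speed; a pose out of reach is approached as far as the arm can. A call with a number of a shift or a turn outside -1 to 1 is refused whole. A call with a gripper value outside its range is refused whole. The fingers move at their own pace and stop on an object; "newtons" is the grip in N (left out, the last holds). Time passes only in rows, so rows that do not move let the fingers close, or fill a call up. It gives the time, the measured TCP pose, the force, the opening and the grip force at its end, in the units of the state.
- get_obs(): the state, without advancing time (a new reading comes with each control period).
- cams.read_camera(name): name is "scene" or "top"; returns the picture (400x640x3 uint8, red, green, blue); there is no depth.
- cams.camera_params(name): a dict with "K" (3x3 intrinsics, pixels), "extrinsics" (4x4, takes a point from camera to world coordinates). Camera axes: x right, y down, z forward; pixel columns grow to the right and rows downward; lengths in m; the calibration is good to about 2 mm. A picture is of the moment at which its call begins. camera_params takes no time and is no camera call.
- job.hand_in(): hands the job in; it is judged then, once.
The state is a dict: "t": time; "q": joint angles; "joint_vel": joint speeds; "joint_torque": joint torques, N m; "eef_pos": TCP position; "tool_rot": TCP orientation; "contact_force": force on the tool from outside, world axes, zero at the start; "torque": the same for the moment, N m; "gripper_width": opening from 0.0 (shut) to 1.0 (fully open); "grasp_force": force on a finger pad.
Only numpy, scipy, OpenCV 4.12 (cv2) and the standard library are available. Lean on these libraries where they do the work, as an engineer would, in place of code of your own. Each camera call takes 0.05 s, during which the arm holds its last target. There are 200 camera calls.

## Working session

There is one attempt and no reset: what is moved stays moved. The work goes in short steps, Python scripts to look and compute and a tool call to move; the robot and the scene stay as the last step left them, time stands still between calls to the robot, and variables do not carry over. Pictures are saved under pics/ and viewed, at most 10 in all, crops included, and the job is handed in when it is done.

Besides the shell and the picture viewer there is one more tool, called after "Call:" as a command line: name --argument value ..., lists and objects as JSON in quotes. arm_command: Moves the arm, as the interface text tells. Its arguments: {"type":"object","properties":{"rows":{"type":"array"},"newtons":{"type":"number"}},"required":["rows"]}

```bash
mkdir -p pics; python3 - <<'E'
from station import get_obs,cams,job,bot
import cv2,numpy as np
for n in("scene","top"):
    cv2.imwrite(f"pics/{n}0.png",cams.read_camera(n)[:,:,::-1]); p=cams.camera_params(n); print(n,np.round(p["K"],1).tolist(),np.round(p["extrinsics"],3).tolist())
o=get_obs(); print({k:np.round(v,3).tolist() for k,v in o.items()}, bot.grip_point_offset)
E
```

```text
scene [[436.8, 0.0, 318.6], [0.0, 436.8, 196.8], [0.0, 0.0, 1.0]] [[0.38, -0.472, 0.796, -0.512], [-0.925, -0.197, 0.325, -0.444], [0.004, -0.859, -0.512, 0.787], [0.0, 0.0, 0.0, 1.0]]
top [[406.5, 0.0, 323.0], [0.0, 406.5, 195.4], [0.0, 0.0, 1.0]] [[0.006, -0.984, 0.176, 0.243], [-1.0, -0.009, -0.019, 0.007], [0.02, -0.176, -0.984, 1.686], [0.0, 0.0, 0.0, 1.0]]
{'t': 0.1, 'q': [-1.256, 0.478, 0.022, 1.556, -0.012, 1.109, -0.083], 'joint_vel': [-0.002, -0.002, 0.002, -0.003, -0.002, 0.001, 0.001], 'joint_torque': [0.004, -59.776, 1.614, -28.196, 0.013, 0.005, 0.0], 'eef_pos': [0.277, 0.615, 0.23], 'tool_rot': [-0.0, 0.21, 0.978, -0.001], 'contact_force': [0.412, 0.876, -0.345], 'torque': [-0.043, 0.013, 0.022], 'grasp_force': 0.0, 'gripper_width': 1.0} 0.0187
```

View pics/scene0.png

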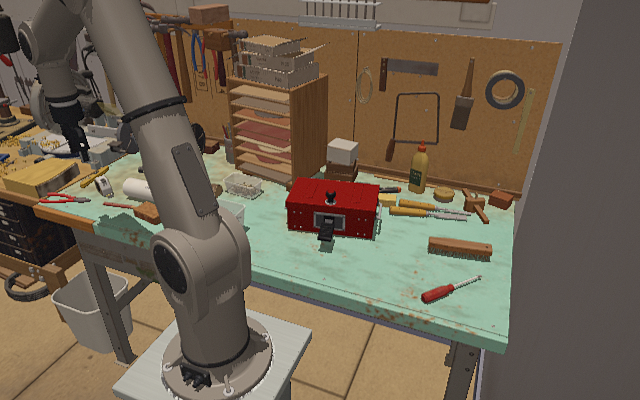

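View pics/top0.png

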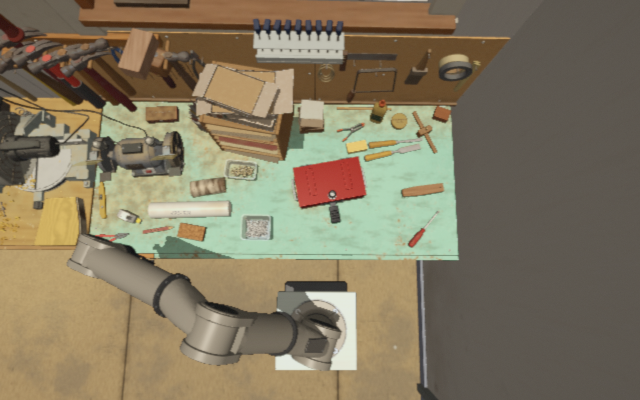

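The scene view shows the box with its knob near (331,197) and the paddle near (327,230). In the top view the knob is near (332,194) and the paddle near (335,213), and the box is yawed slightly. Next I'll measure them.

```bash
cat > h.py <<'E'
import cv2,numpy as np
from station import get_obs,cams
def ray(n,uv):
    p=cams.camera_params(n);E=np.array(p["extrinsics"]);d=E[:3,:3]@np.linalg.solve(np.array(p["K"]),[uv[0],uv[1],1]);return E[:3,3],d
def plane(n,uv,z):
    c,d=ray(n,uv);return c+d*(z-c[2])/d[2]
def tri(a,b):
    (c1,d1),(c2,d2)=ray("scene",a),ray("top",b)
    s=np.linalg.lstsq(np.c_[d1,-d2],c2-c1,rcond=None)[0];p,q=c1+s[0]*d1,c2+s[1]*d2
    return (p+q)/2,np.linalg.norm(p-q)
E
python3 - <<'E'
from h import *
im={n:cv2.imread(f"pics/{n}0.png") for n in("scene","top")}
roi={"scene":(270,165,130,90),"top":(280,145,100,85)}
tiles=[]
for n,(x,y,w,h) in roi.items():
    c=im[n][y:y+h,x:x+w]
    hsv=cv2.cvtColor(c,cv2.COLOR_BGR2HSV)
    red=(((hsv[...,0]<8)|(hsv[...,0]>172))&(hsv[...,1]>150)&(hsv[...,2]>60)).astype(np.uint8)
    k,l,s,ce=cv2.connectedComponentsWithStats(red);i=1+s[1:,4].argmax()
    cn=cv2.findContours((l==i).astype(np.uint8),0,2)[0];cn=max(cn,key=cv2.contourArea)
    r=cv2.minAreaRect(cn);print(n,"red",s[i],(cv2.boxPoints(r)+[x,y]).round(1).tolist())
    dk=(c.max(2)<60).astype(np.uint8);k,l,s,ce=cv2.connectedComponentsWithStats(dk)
    for j in range(1,k):
        if s[j,4]>12: print(n,"dark",s[j].tolist(),(ce[j]+[x,y]).round(1))
    tiles.append(cv2.resize(c,(390,int(390*h/w)) ,interpolation=cv2.INTER_NEAREST))
H=max(t.shape[0] for t in tiles)
cv2.imwrite("pics/crop.png",np.hstack([cv2.copyMakeBorder(t,0,H-t.shape[0],0,8,0) for t in tiles]))
E
```

```text
scene red [  16   12   94   62 3885] [[282.6, 227.9], [288.9, 174.1], [379.0, 184.6], [372.8, 238.4]]
scene dark [82, 0, 6, 17, 54] [354.4 173.5]
scene dark [109, 24, 19, 4, 43] [389.5 191.3]
scene dark [56, 26, 10, 12, 74] [330.4 196.7]
scene dark [103, 46, 4, 15, 19] [374.4 217.6]
scene dark [46, 49, 27, 28, 467] [327.4 226.2]
top red [  14   12   72   51 2555] [[292.6, 168.1], [358.0, 155.9], [365.5, 195.5], [300.0, 207.8]]
```

View pics/crop.png

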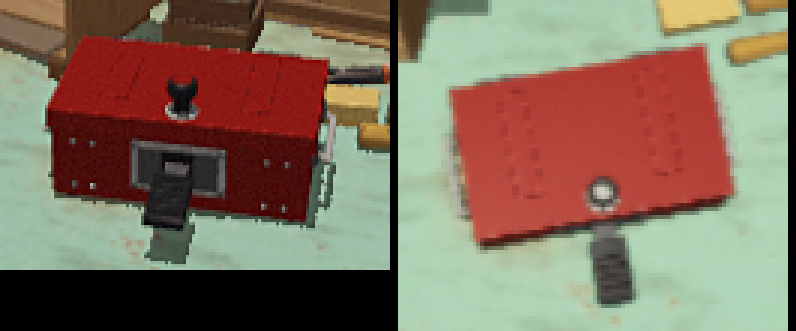

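The left half of the crop is the scene view: knob head at about (331,195) and blade centre at about (327,231). The right half is the top view: knob at (331.8,193.7), and the blade running from (334.3,205.8) to its tip at (335.9,222.7). The lid corners also show.

```bash
python3 - <<'E'
from h import *
t=lambda u,v:((u-398)/3.9+280,v/3.9+145); s=lambda u,v:(u/3+270,v/3+165)
print("knob",tri(s(183,90),t(600,190)))
print("tip",tri(s(163,218),t(615,300)));print("blade mid",tri(s(171,199),t(612,268)))
c=[plane("top",t(*p),0.107) for p in((451,90),(705,46),(733,190),(477,238))]
c=np.array(c);print(c.round(3));bl,br,fr,fl=c
for a,b in((bl,br),(fl,fr)): d=(a-b);print("yaw y",np.arctan2(-d[0],d[1]),np.linalg.norm(d))
for a,b in((bl,fl),(br,fr)): d=a-b;print("yaw x",np.arctan2(d[1],d[0]),np.linalg.norm(d))
yaw=np.mean([np.arctan2(-(bl-br)[0],(bl-br)[1]),np.arctan2(-(fl-fr)[0],(fl-fr)[1])]);cx=np.array([np.cos(yaw),np.sin(yaw)])
k=plane("top",t(600,190),.136)[:2];g=plane("top",t(613.5,268),.056)[:2]
print("ctr",c.mean(0),yaw,"O from knob",k+.058*cx,"O from grip",g+.135*cx)
print("nail tub",plane("top",(257,228),.05),"q lookup")
E
```

```text
knob (array([ 0.5287685 , -0.05768308,  0.13196426]), np.float64(0.002856041189482726))
tip (array([ 0.42811539, -0.0771133 ,  0.0500366 ]), np.float64(0.0035080852620513166))
blade mid (array([ 0.46123087, -0.07323248,  0.04948141]), np.float64(0.0017909373702348973))
[[ 0.635  0.095  0.107]
 [ 0.685 -0.165  0.107]
 [ 0.534 -0.192  0.107]
 [ 0.482  0.066  0.107]]
yaw y 0.18739431868465678 0.2653838683898653
yaw y 0.19648545957815056 0.2638701159704227
yaw x 0.18717234152253173 0.15551004341253954
yaw x 0.17721137655291658 0.153119130792984
ctr [ 0.58411938 -0.04908742  0.107     ] 0.19193988913140367 O from knob [ 0.58435511 -0.04515127] O from grip [ 0.59251159 -0.04790547]
nail tub [0.40033538 0.24070881 0.05      ] q lookup
```

Call:
arm_command --rows '[[[70,0.2,-0.9,0,0.77],[70,0.2,-0.9,0,0.77],[70,0.2,-0.9,0,0.77],[70,0.2,-0.9,0,0.77],[70,0.2,-0.9,0,0.77],[70,0.3,-0.9,0,0.77],[70,0.3,-0.9,0,0.77],[70,0.3,-0.9,0,0.77],[70,0.3,-0.9,0,0.77],[70,0.3,-0.9,0,0.77]]]' --newtons 25

```text
t: 1.35
eef_pos: [0.4271, 0.0738, 0.2313]
tool_rot: [0.0, -0.098, 0.995, 0.0]
contact_force: [0.9, 0.4, 0.1]
gripper_width: 0.822
grasp_force: 0.0
```

Call:
arm_command --rows '[[[75,0.09,-0.5,-0.2,0],[75,0.09,-0.5,-0.2,0],[75,0.09,-0.5,-0.2,0],[75,0.09,-0.5,-0.2,0],[75,0.09,-0.44,-0.2,0],[75,0,0,-0.3,0],[75,0,0,-0.3,0],[75,0,0,-0.3,0],[75,0,0,0,0],[75,0,0,0,0]]]'

```text
t: 2.6
eef_pos: [0.4542, -0.0709, 0.1177]
tool_rot: [0.0, -0.096, 0.995, -0.0]
contact_force: [-0.2, 0.2, -0.4]
gripper_width: 0.881
grasp_force: 0.0
```

```bash
python3 - <<'E'
from h import *
a=cams.read_camera("scene")[150:250,260:400,::-1];b=cams.read_camera("top")[140:240,270:390,::-1]
cv2.imwrite("pics/a1.png",np.hstack([cv2.resize(a,(420,300)),cv2.resize(b,(360,300))]))
E
```

```text
(no output)
```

View pics/a1.png

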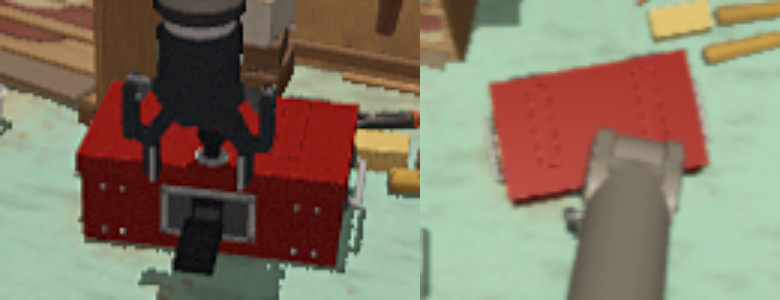

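The fingers straddle the paddle column: tips at about (152,180) and (240,188) in the crop, blade below at (197,240). I'm descending.

Call:
arm_command --rows '[[[75,0,0,-0.3,0],[75,0,-0.03,-0.3,0],[75,0,0,-0.3,0],[75,0,0,-0.3,0],[75,0,0,-0.26,0],[75,0,0,0,0],[75,0,0,0,0],[55,0,0,0,0],[55,0,0,0,0],[55,0,0,0,0]]]'

```text
t: 3.95
eef_pos: [0.4541, -0.0726, 0.0299]
tool_rot: [0.0, -0.097, 0.995, 0.0]
contact_force: [0.2, -0.0, -0.1]
gripper_width: 0.64
grasp_force: 0.0
```

```bash
python3 - <<'E'
from h import *
a=cams.read_camera("scene")[170:260,270:390,::-1]
cv2.imwrite("pics/a2.png",cv2.resize(a,(480,360)))
E
```

```text
(no output)
```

View pics/a2.png

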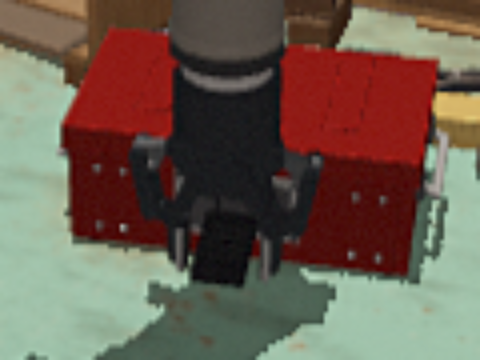

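The blade, from about (195,275) to (250,215) in the crop, lies centred between the fingers at x≈181 and x≈268. Closing now.

Call:
arm_command --rows '[[[35,0,0,0,0],[35,0,0,0,0],[35,0,0,0,0],[35,0,0,0,0],[35,0,0,0,0],[35,0,0,0.05,0],[35,0,0,0.05,0],[35,0,0,0.05,0],[35,0,0,0,0],[35,0,0,0,0]]]' --newtons 25

```text
t: 5.25
eef_pos: [0.4531, -0.0718, 0.0384]
tool_rot: [-0.001, -0.097, 0.995, 0.0]
contact_force: [-0.0, 5.8, -6.6]
gripper_width: 0.466
grasp_force: 26.4
```

Call:
arm_command --rows '[[[35,0,0.01,0.03,0],[35,0,0.01,0.03,0],[35,0,0,0.03,0],[35,0,0,0.02,0],[35,0,0,0.02,0],[35,0,0,0,0],[35,0,0,0,0],[35,0,0,0,0],[35,0,0,0,0],[35,0,0,0,0]]]' --newtons 25

```text
t: 6.5
eef_pos: [0.4534, -0.0716, 0.0464]
tool_rot: [-0.0, -0.096, 0.995, 0.0]
contact_force: [-4.6, -1.0, -10.3]
gripper_width: 0.464
grasp_force: 26.8
```

Call:
arm_command --rows '[[[35,0,0,0.008,0],[35,0,0,0.008,0],[35,0,0,0.008,0],[35,0,0,0.008,0],[35,0,0,0,0],[35,0,0,0,0],[35,0,0,0,0],[35,0,0,0,0],[35,0,0,0,0],[35,0,0,0,0]]]'

```text
t: 7.75
eef_pos: [0.4537, -0.0715, 0.0484]
tool_rot: [-0.0, -0.096, 0.995, -0.0]
contact_force: [-5.1, -2.4, -10.8]
gripper_width: 0.461
grasp_force: 26.6
```

Call:
arm_command --rows '[[[35,0,0,0.008,0],[35,0,0,0.008,0],[35,0,0,0.008,0],[35,0,0,0.008,0],[35,0,0,0,0],[35,0,0,0,0],[35,0,0,0,0],[35,0,0,0,0],[35,0,0,0,0],[35,0,0,0,0]]]'

```text
t: 9.0
eef_pos: [0.4542, -0.0714, 0.0504]
tool_rot: [0.0, -0.096, 0.995, -0.0]
contact_force: [-3.2, -0.9, -11.2]
gripper_width: 0.462
grasp_force: 26.7
```

Call:
arm_command --rows '[[[35,0,0,0.008,0],[35,0,0,0.008,0],[35,0.005,0,0.008,0],[35,0,0,0.008,0],[35,0,0,0,0],[35,0,0,0,0],[35,0,0,0,0],[35,0,0,0,0],[35,0,0,0,0],[35,0,0,0,0]]]'

```text
t: 10.25
eef_pos: [0.4545, -0.0714, 0.0523]
tool_rot: [0.0, -0.096, 0.995, -0.0]
contact_force: [-1.3, -2.1, -11.0]
gripper_width: 0.461
grasp_force: 26.8
```

Call:
arm_command --rows '[[[35,0,0,0.008,0],[35,0,0,0.008,0],[35,0.007,0,0.008,0],[35,0,0,0.008,0],[35,0,0,0,0],[35,0,0,0,0],[35,0,0,0,0],[35,0,0,0,0],[35,0,0,0,0],[35,0,0,0,0]]]'

```text
t: 11.5
eef_pos: [0.4548, -0.0713, 0.0542]
tool_rot: [0.0, -0.097, 0.995, 0.0]
contact_force: [1.5, 1.4, -12.0]
gripper_width: 0.462
grasp_force: 26.9
```

Call:
arm_command --rows '[[[35,0,0,0.008,0],[35,0,0,0.008,0],[35,0.007,0,0.008,0],[35,0,0,0.008,0],[35,0,0,0,0],[35,0,0,0,0],[35,0,0,0,0],[35,0,0,0,0],[35,0,0,0,0],[35,0,0,0,0]]]'

```text
t: 12.75
eef_pos: [0.4552, -0.0713, 0.0561]
tool_rot: [0.0, -0.096, 0.995, 0.0]
contact_force: [1.3, 2.2, -12.3]
gripper_width: 0.463
grasp_force: 27.0
```

Call:
arm_command --rows '[[[35,0,0,0.008,0],[35,0,0,0.008,0],[35,0.008,0,0.008,0],[35,0,0,0.008,0],[35,0,0,0,0],[35,0,0,0,0],[35,0,0,0,0],[35,0,0,0,0],[35,0,0,0,0],[35,0,0,0,0]]]'

```text
t: 14.0
eef_pos: [0.4555, -0.0713, 0.058]
tool_rot: [-0.0, -0.097, 0.995, 0.0]
contact_force: [0.2, 5.1, -13.3]
gripper_width: 0.459
grasp_force: 26.9
```

Call:
arm_command --rows '[[[35,0,0,0.008,0],[35,0,0,0.008,0],[35,0.006,0,0.006,0],[35,0,0,0,0],[35,0,0,0,0],[35,0,0,0,0],[35,0,0,0,0],[35,0,0,0,0],[35,0,0,0,0],[35,0,0,0,0]]]'

```text
t: 15.25
eef_pos: [0.4558, -0.0713, 0.0593]
tool_rot: [-0.0, -0.096, 0.995, 0.0]
contact_force: [0.2, 5.7, -14.3]
gripper_width: 0.462
grasp_force: 27.0
```

```bash
python3 - <<'E'
from h import *
a=cams.read_camera("scene");cv2.imwrite("pics/s3.png",a[:,:,::-1])
b=cv2.imread("pics/scene0.png")[:,:,::-1]
# lid upper-edge shift: red rows in columns clear of the gripper
for im in(b,a):
    h=cv2.cvtColor(np.ascontiguousarray(im),cv2.COLOR_RGB2HSV);m=((h[...,0]<8)|(h[...,0]>172))&(h[...,1]>150)&(h[...,2]>60)
    print([(c,165+int(np.argmax(m[165:240,c]))) for c in(296,302,306,355,365,372)])
E
```

```text
[(296, 179), (302, 177), (306, 177), (355, 183), (365, 184), (372, 185)]
[(296, 178), (302, 177), (306, 177), (355, 183), (365, 184), (372, 185)]
```

Call:
arm_command --rows '[[[35,0,0.01,0.008,0],[35,0,0,0.008,0],[35,0.006,0,0.008,0],[35,0,0,0,0],[35,0,0,0,0],[35,0,0,0,0],[35,0,0,0,0],[35,0,0,0,0],[35,0,0,0,0],[35,0,0,0,0]]]'

```text
t: 16.55
eef_pos: [0.456, -0.0711, 0.0607]
tool_rot: [-0.0, -0.096, 0.995, -0.0]
contact_force: [-1.4, -0.6, -17.2]
gripper_width: 0.462
grasp_force: 27.6
```

```bash
cat > lid.py <<'E'
from h import *
a=cams.read_camera("scene");b=cv2.imread("pics/scene0.png")[:,:,::-1]
for im in(b,a):
    h=cv2.cvtColor(np.ascontiguousarray(im),cv2.COLOR_RGB2HSV);m=((h[...,0]<8)|(h[...,0]>172))&(h[...,1]>150)&(h[...,2]>60)
    print([(c,165+int(np.argmax(m[165:240,c]))) for c in(289,291,293,296,302,306,355,365,372)])
# mean abs difference over the lid beside the gripper
print(cv2.absdiff(a,np.ascontiguousarray(b))[180:215,285:300].mean(),cv2.absdiff(a,np.ascontiguousarray(b))[188:215,360:384].mean())
cv2.imwrite("pics/c.png",np.hstack([cv2.resize(x[165:250,275:395,::-1],(384,272)) for x in(b,a)]))
E
python3 lid.py
```

```text
[(289, 194), (291, 188), (293, 184), (296, 179), (302, 177), (306, 177), (355, 183), (365, 184), (372, 185)]
[(289, 192), (291, 187), (293, 184), (296, 178), (302, 177), (306, 177), (355, 183), (365, 184), (372, 185)]
7.838730158730159 4.934156378600823
```

View pics/c.png

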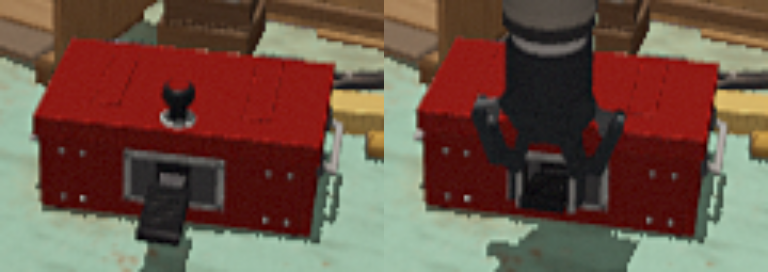

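The left panel is the start, and the right panel is now, with the paddle held raised between the fingers at about (545,185). The front lid edge may be a bit higher, but I can't tell by eye, so I'll measure the shift of the edge.

```bash
cat > edge.py <<'E'
from h import *
a=cams.read_camera("scene");b=cv2.imread("pics/scene0.png")[:,:,::-1];s3=cv2.imread("pics/s3.png")[:,:,::-1]
for n,im in(("start",b),("s3",s3),("now",a)):
    r=im[...,0].astype(float);r=cv2.GaussianBlur(r,(5,1),0); out=[]
    for c in(292,296,300,304,366,370,374):
        g=r[190:225,c]; d=g[:-1]-g[1:]; k=max(1,int(d.argmax())); out.append(190+k)
    print(n,out)
print("L",[[int(v) for v in im[194:216:1,297,0]] for im in(b,s3,a)])
print("R",[[int(v) for v in im[196:222:1,371,0]] for im in(b,s3,a)])
E
python3 edge.py
```

```text
start [201, 202, 202, 202, 209, 210, 210]
s3 [200, 200, 200, 198, 208, 208, 208]
now [200, 200, 200, 197, 208, 208, 208]
L [[140, 141, 140, 141, 140, 140, 141, 145, 113, 77, 73, 72, 73, 75, 75, 74, 72, 74, 74, 72, 74, 73], [143, 143, 143, 143, 143, 147, 151, 113, 82, 84, 83, 83, 82, 74, 75, 75, 76, 76, 76, 75, 77, 75], [143, 143, 143, 145, 144, 146, 151, 111, 81, 85, 87, 83, 80, 78, 75, 73, 75, 78, 74, 76, 76, 75]]
R [[140, 140, 140, 142, 140, 141, 140, 141, 139, 140, 141, 139, 142, 145, 115, 80, 75, 79, 76, 77, 73, 73, 75, 72, 76, 75], [144, 142, 144, 143, 143, 143, 143, 143, 143, 143, 143, 148, 125, 85, 78, 83, 83, 81, 83, 81, 77, 75, 77, 77, 77, 76], [142, 143, 144, 144, 144, 143, 143, 142, 145, 142, 145, 149, 125, 85, 78, 85, 85, 81, 82, 78, 79, 75, 74, 78, 74, 75]]
```

The front edge of the lid has risen 2 px, already at the previous step, so the lid is sprung ajar and the paddle is at its stop. Lowering the paddle now.

Call:
arm_command --rows '[[[35,-0.01,0,-0.06,0],[35,-0.01,0,-0.06,0],[35,-0.01,0,-0.06,0],[35,-0.01,0,-0.06,0],[35,0,0,-0.06,0],[35,0,0,-0.06,0],[35,0,0,-0.06,0],[35,0,0,-0.06,0],[35,0,0,-0.05,0],[35,0,0,0,0]]]'

```text
t: 17.9
eef_pos: [0.4565, -0.0711, 0.0319]
tool_rot: [0.002, -0.096, 0.995, 0.0]
contact_force: [-11.0, 1.0, 37.2]
gripper_width: 0.458
grasp_force: 35.6
```

Call:
arm_command --rows '[[[75,0,0,0,0],[75,0,0,0,0],[75,0,0,0,0],[75,0,0,0,0],[75,0,0,0.4,0],[75,0,0,0.5,0],[75,0,0,0.5,0],[75,0,0,0.5,0],[75,0,0,0.5,0],[75,0,0,0.3,0]]]'

```text
t: 19.15
eef_pos: [0.4543, -0.0708, 0.1923]
tool_rot: [0.001, -0.096, 0.995, 0.0]
contact_force: [0.4, 0.2, 0.6]
gripper_width: 0.883
grasp_force: 0.0
```

Call:
arm_command --rows '[[[75,0.25,0.045,0,0],[75,0.25,0.045,0,0],[75,0.25,0.045,0,0],[75,0.25,0.045,0,0],[75,0.25,0.045,0,0],[75,0,0,-0.3,0],[75,0,0,-0.3,0],[75,0,0,-0.2,0],[75,0,0,0,0],[75,0,0,0,0]]]' --newtons 30

```text
t: 20.4
eef_pos: [0.5294, -0.0574, 0.1435]
tool_rot: [0.0, -0.096, 0.995, -0.0]
contact_force: [1.0, -0.2, -0.0]
gripper_width: 0.876
grasp_force: 0.0
```

```bash
python3 - <<'E'
from h import *
a=cams.read_camera("scene")[150:250,260:400,::-1]
cv2.imwrite("pics/k1.png",cv2.resize(a,(700,500)))
e=get_obs();print(e["eef_pos"])
O=np.array([.586,-.0465]);c=np.array([np.cos(.19),np.sin(.19)])
ph=np.linspace(.046,1.61,21);a=.311+ph;x=.079-.1439*np.cos(a);P=np.c_[O+x[:,None]*c,.092+.1439*np.sin(a)]
print(P[0].round(4),P[-1].round(4));print((np.diff(P,axis=0)/.06).round(3).tolist())
E
```

```text
[ 0.52946152 -0.05739738  0.14362508]
[ 0.5312 -0.057   0.1423] [ 0.7121 -0.0223  0.2272]
[[0.071, 0.014, 0.173], [0.084, 0.016, 0.167], [0.097, 0.019, 0.16], [0.109, 0.021, 0.151], [0.12, 0.023, 0.142], [0.13, 0.025, 0.132], [0.14, 0.027, 0.122], [0.149, 0.029, 0.11], [0.157, 0.03, 0.098], [0.164, 0.032, 0.085], [0.17, 0.033, 0.072], [0.175, 0.034, 0.058], [0.179, 0.034, 0.044], [0.182, 0.035, 0.03], [0.184, 0.035, 0.015], [0.184, 0.035, 0.0], [0.184, 0.035, -0.014], [0.182, 0.035, -0.029], [0.179, 0.034, -0.043], [0.175, 0.034, -0.057]]
```

View pics/k1.png

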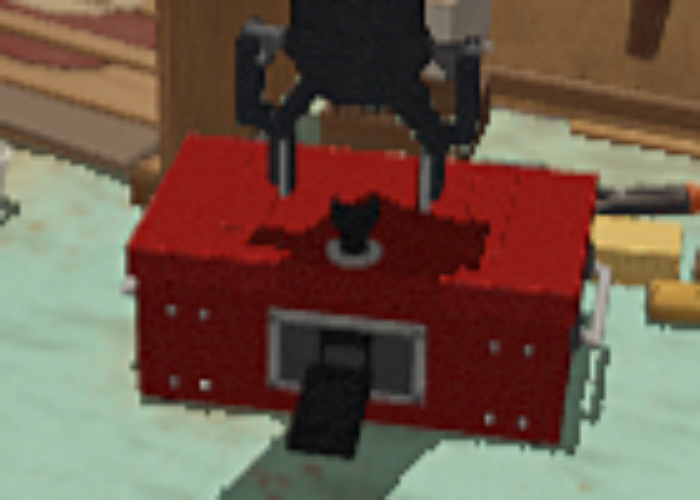

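The paddle is back down at about (328,410) in the crop. The knob head at (354,212) lies centred between the fingertips at x=285 and x=428. Descending and gripping.

Call:
arm_command --rows '[[[75,0.02,0,-0.2,0],[75,0,0,-0.19,0],[75,0,0,0,0],[25,0,0,0,0],[25,0,0,0,0],[25,0,0,0,0],[25,0,0,0,0],[25,0,0,0,0],[25,0,0,0,0],[25,0,0,0,0]]]' --newtons 30

```text
t: 21.7
eef_pos: [0.5302, -0.0566, 0.12]
tool_rot: [0.0, -0.097, 0.995, 0.0]
contact_force: [-1.9, 2.0, 5.9]
gripper_width: 0.336
grasp_force: 29.4
```

Call:
arm_command --rows '[[[25,0.071,0.014,0.173,0],[25,0.084,0.016,0.167,0],[25,0.097,0.019,0.16,0],[25,0.109,0.021,0.151,0],[25,0.12,0.023,0.142,0],[25,0.13,0.025,0.132,0],[25,0.14,0.027,0.122,0],[25,0,0,0,0],[25,0,0,0,0],[25,0,0,0,0]]]'

```text
t: 22.95
eef_pos: [0.5749, -0.048, 0.1827]
tool_rot: [-0.001, -0.097, 0.995, 0.0]
contact_force: [-2.9, 5.0, -1.2]
gripper_width: 0.336
grasp_force: 30.8
```

Call:
arm_command --rows '[[[25,0.149,0.029,0.11,0],[25,0.157,0.03,0.098,0],[25,0.164,0.032,0.085,0],[25,0.17,0.033,0.072,0],[25,0.175,0.034,0.058,0],[25,0.179,0.034,0.044,0],[25,0.182,0.035,0.03,0],[25,0.184,0.035,0.015,0],[25,0,0,0,0],[25,0,0,0,0]]]'

```text
t: 24.2
eef_pos: [0.657, -0.0319, 0.2138]
tool_rot: [0.0, -0.097, 0.995, 0.001]
contact_force: [-2.1, 5.6, 0.2]
gripper_width: 0.33
grasp_force: 30.9
```

Call:
arm_command --rows '[[[25,0.184,0.035,0.0,0],[25,0.184,0.035,-0.014,0],[25,0.182,0.035,-0.029,0],[25,0.179,0.034,-0.043,0],[25,0.175,0.034,-0.057,0],[25,0.02,0,-0.01,0],[25,0,0,0,0],[25,0,0,0,0],[25,0,0,0,0],[25,0,0,0,0]]]'

```text
t: 25.45
eef_pos: [0.7127, -0.0211, 0.2049]
tool_rot: [0.001, -0.097, 0.995, 0.001]
contact_force: [-0.4, 7.0, 0.8]
gripper_width: 0.336
grasp_force: 30.9
```

```bash
python3 - <<'E'
from h import *
a=cams.read_camera("scene")[100:250,240:420,::-1]
cv2.imwrite("pics/k2.png",cv2.resize(a,(720,600)))
E
```

```text
(no output)
```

View pics/k2.png

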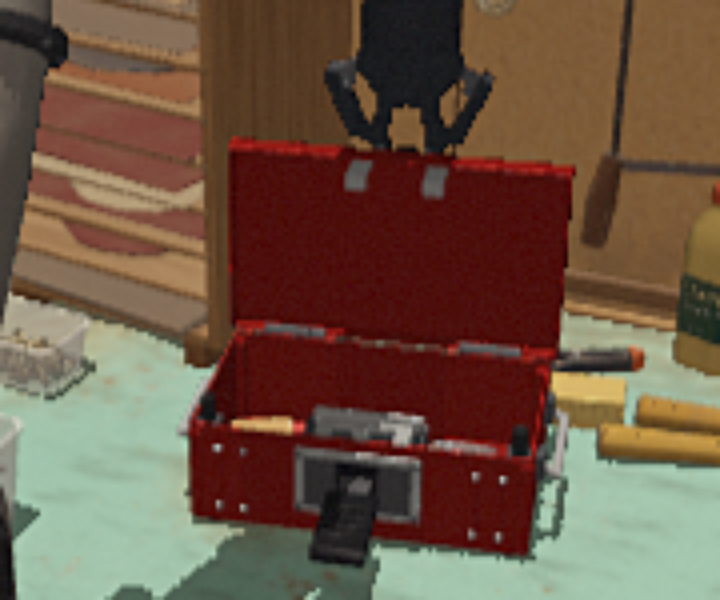

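The lid stands about upright, with its top edge from (230,140) to (573,170), and the paddle is down at (345,520). I'll nudge it on to the stop.

Call:
arm_command --rows '[[[25,0.02,0.004,-0.007,0],[25,0.02,0.004,-0.007,0],[25,0.02,0.004,-0.007,0],[25,0,0,0,0],[25,0,0,0,0],[25,0,0,0,0],[25,0,0,0,0],[25,0,0,0,0],[25,0,0,0,0],[25,0,0,0,0]]]'

```text
t: 26.75
eef_pos: [0.7144, -0.0207, 0.2041]
tool_rot: [-0.001, -0.097, 0.995, 0.001]
contact_force: [-8.9, 6.2, 7.6]
gripper_width: 0.336
grasp_force: 31.4
```

Call:
arm_command --rows '[[[75,0,0,0,0],[75,0,0,0,0],[75,0,0,0,0],[75,0,0,0,0],[75,0,0,0.3,0],[75,0,0,0.4,0],[75,0,0,0.4,0],[75,0,0,0.4,0],[75,0,0,0.4,0],[75,0,0,0,0]]]'

```text
t: 28.0
eef_pos: [0.7171, -0.0222, 0.3204]
tool_rot: [0.003, -0.096, 0.995, -0.0]
contact_force: [0.1, -0.8, 0.2]
gripper_width: 0.881
grasp_force: 0.0
```

```bash
python3 - <<'E'
from h import *
s=cams.read_camera("scene");t=cams.read_camera("top")
cv2.imwrite("pics/f.png",np.hstack([cv2.resize(s[90:310,150:510,::-1],(490,300)),cv2.resize(t[120:260,170:470,::-1],(300,140)).copy() if 0 else cv2.resize(t[110:260,170:470,::-1],(310,300))]))
E
```

```text
(no output)
```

View pics/f.png

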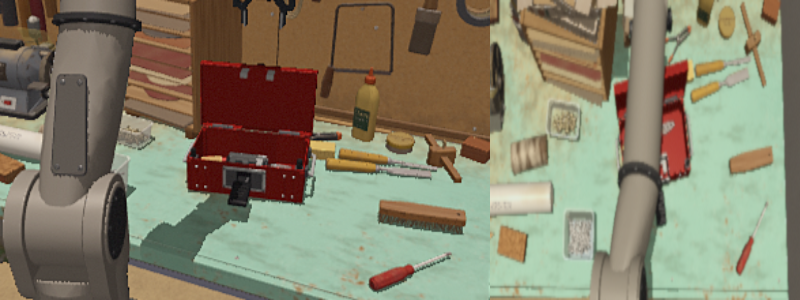

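The lid stands open at about (258,95), the paddle is down at (240,190), the bystanders haven't moved, and the gripper is clear. Handing in.

```bash
python3 -c "
from station import job
print(job.hand_in())"
```

```text
the job is handed in; nothing more can be done
None
```

The tool box is open with its lid back on the hinge stop, the paddle is down and the bystanders look unmoved; the job was handed in at about 28 s with no verdict shown. While being lowered, the paddle was pressed against its rest with about 37 N at the wrist, with no fault reported.

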